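Set out casting flasks by size for the kiln

TASK

Set the four steel casting flasks out on the white kiln board in order of size: one upright on the middle of each dark mark, the largest next to the red block and the smallest at the far end of the row. Leave the blue wax tree standing where it is.

Things in the scene. Friction and masses are not known exactly. Their poses are not given: they have to be found in the camera images.
- flask_1_center (a point): centre (half-way up, on the axis) of the smallest casting flask: a plain upright steel cylinder 34 mm in diameter and 50 mm tall, its flat top filled with white plaster with a small blue wax dot in the middle; z is its axis, pointing up; it stands loose on the bench (z = 0) at the start, mass about 90 g
- flask_2_center (a point): centre (half-way up, on the axis) of the second smallest casting flask: a plain upright steel cylinder 42 mm in diameter and 60 mm tall, its flat top filled with white plaster with a small blue wax dot in the middle; z is its axis, pointing up; it stands loose on the bench (z = 0) at the start, mass about 160 g
- flask_3_center (a point): centre (half-way up, on the axis) of the second largest casting flask: a plain upright steel cylinder 50 mm in diameter and 70 mm tall, its flat top filled with white plaster with a small blue wax dot in the middle; z is its axis, pointing up; it stands loose on the bench (z = 0) at the start, mass about 250 g
- flask_4_center (a point): centre (half-way up, on the axis) of the largest casting flask: a plain upright steel cylinder 58 mm in diameter and 80 mm tall, its flat top filled with white plaster with a small blue wax dot in the middle; z is its axis, pointing up; it stands loose on the bench (z = 0) at the start, mass about 380 g
- mark_1: one of four flat dark discs, 64 mm in diameter, in a straight row on a white board 100 mm wide, 410 mm long and 12 mm thick, fixed to the bench; origin at the disc's centre on the board's upper face (12 mm above the bench); y runs along the row, x across it; neighbouring marks are 88 mm apart. End mark, at the -y end of the row.
- mark_2: one of four flat dark discs, 64 mm in diameter, in a straight row on a white board 100 mm wide, 410 mm long and 12 mm thick, fixed to the bench; origin at the disc's centre on the board's upper face (12 mm above the bench); y runs along the row, x across it; neighbouring marks are 88 mm apart. Second mark from the -y end.
- mark_3: one of four flat dark discs, 64 mm in diameter, in a straight row on a white board 100 mm wide, 410 mm long and 12 mm thick, fixed to the bench; origin at the disc's centre on the board's upper face (12 mm above the bench); y runs along the row, x across it; neighbouring marks are 88 mm apart. Third mark from the -y end.
- mark_4: one of four flat dark discs, 64 mm in diameter, in a straight row on a white board 100 mm wide, 410 mm long and 12 mm thick, fixed to the bench; origin at the disc's centre on the board's upper face (12 mm above the bench); y runs along the row, x across it; neighbouring marks are 88 mm apart. End mark, at the +y end of the row.
- red_stop: the red block, 90 mm long across the row, 18 mm wide and 18 mm high, fixed on the board beyond one end of the row of marks, 58 mm from the centre of the end mark; origin at the centre of its underside; a grey block of the same shape is at the other end; which end is red varies
- wax_tree: bystander: a light blue wax casting tree, 108 mm tall, about 48 mm across its small wax rings, standing loose on a round black rubber base 60 mm in diameter; origin at the centre of its underside, z up
Things that resemble listed ones, but are neither listed nor needed, are in the scene too. Leave any purple or turquoise look-alike of the part that bears flask_1_center alone. Leave any green look-alike of the part that bears flask_4_center alone.

How it is judged:
At the end, for the whole second after the job is handed in: Each flask stands upright (within 0.1 rad), at rest, on the board, centre within 12 mm horizontally of its mark's centre and 5 mm of standing height: largest on the mark next to the red block, then by falling size, smallest farthest. The wax tree is upright within 20 mm of its start (((horizontal distance between red_stop and mark_4 below 0.1 m and horizontal distance between flask_1_center and mark_1 below 0.012 m and horizontal distance between flask_2_center and mark_2 below 0.012 m and horizontal distance between flask_3_center and mark_3 below 0.012 m and horizontal distance between flask_4_center and mark_4 below 0.012 m) or (horizontal distance between red_stop and mark_1 below 0.1 m and horizontal distance between flask_1_center and mark_4 below 0.012 m and horizontal distance between flask_2_center and mark_3 below 0.012 m and horizontal distance between flask_3_center and mark_2 below 0.012 m and horizontal distance between flask_4_center and mark_1 below 0.012 m)) and height (world z) of flask_1_center between 0.032 and 0.042 m and angle between each of flask_1_center, flask_2_center, flask_3_center, flask_4_center's own z axis and vertical below 0.1 rad and linear speed of each of flask_1, flask_2, flask_3, flask_4 below 0.02 m/s and height (world z) of flask_2_center between 0.037 and 0.047 m and height (world z) of flask_3_center between 0.042 and 0.052 m and height (world z) of flask_4_center between 0.047 and 0.057 m and distance of wax_tree from where it was at the start of the episode below 0.02 m and angle between wax_tree's own z axis and vertical below 0.3 rad); the robot touches nothing.
It fails at once if the wax tree is shifted by more than 20 mm or tipped (distance of wax_tree from where it was at the start of the episode above 0.02 m or angle between wax_tree's own z axis and vertical above 0.3 rad).
It also fails if it takes over 106 s, if anything falls off the work surface, if the arm or the gripper's body presses on something with over 40 N, if the wrist force passes 120 N, or if a joint passes its speed limit or range.

ROBOT

A 6-joint arm with a two-finger parallel gripper is mounted at the origin on the work surface. World frame = base frame: x ahead of the robot, y to its left, z up, the work surface at z = 0. Lengths are in m, angles in rad, forces in N, time in s.
With the tool pointing down it reaches from about 0.3 to 0.775 m from the base axis. Payload 14.6 kg.
Tool frame: the origin (TCP) lies on the mounting face of the last link; the fingertips stand 199 mm ahead of it and the grasp point (between the pads) lies 180 mm ahead of it (tcp_to_tips is the distance from the TCP to the fingertips, in m); z points along the fingers, y is the line along which they close (so a half turn about z gives the same grasp; the last joint's range is limited). The gripper opens to 94 mm and grips with 3 to 60 N. Pads are 16 mm wide; open, the fingers measure 119 mm over their backs; the gripper's body (75 mm by 177 mm) begins 78 mm behind the grasp point.
Start: joints at [1.11, 0.3, 1.521, -0, 1.321, -0.067], TCP at [0.211, 0.508, 0.405] pointing down, gripper open.
Joint ranges: [-3.03, 3.03], [-0.79, 2.21], [0.23, 2.52], [-1.04, 4.18], [0, 3.07], [-2.55, 2.55]. Speed limits (rad/s): [2.22, 2.22, 2.57, 3.14, 3.14, 3.14].

INTERFACE

Orientations are given as a rotation vector (axis times angle).
In Python, from cell import get_state, camera, camera_params, finish_job, tcp_to_tips gives the robot as it stands.
- The arm moves only by the tool apply_moves, never from a script. Its argument "steps" is a list of rows, each an object with "xyz": the shift along the tool's x, y, z in cm, a list of three; "twist": the turn, a rotation vector about the tool's x, y, z in rad, a list of three; "gripper": the gripper's target within -1 to 1 (shut at 1, half-way at 0, fully open at -1). In form: [{"xyz": [tx, ty, tz], "twist": [ax, ay, az], "gripper": gripper}, ...]. A call has 1 to 12 rows; each row shifts and turns the commanded pose from where the row before left it, along the tool's axes as they then stand; what a row does not reach is not made up. A row lasts 1/10 s, in which the tool goes at most 50 mm and 8.59 degrees, less where a joint would pass 70% of its speed; a pose out of reach is approached as far as the arm can. A call is refused whole if a number of a shift passes 5 or a number of a turn 0.15, either way. A call with a gripper value outside its range is refused whole. The fingers move at their own pace and stop on an object; the grip force is fixed at half the most. Time passes only in rows, so rows that do not move let the fingers close. It gives the time, the measured TCP pose, the force, the opening and the grip force at its end, in the units of the state.
- get_state(): the state, without advancing time (a new reading comes with each control period).
- camera(name): name is "scene" or "top" or "wrist"; returns the picture (420x560x3 uint8, red, green, blue); there is no depth.
- camera_params(name): a dict with "mtx" (3x3 intrinsics, pixels), "camera_from_world" (4x4, takes a point from world to camera coordinates). Camera axes: x right, y up, looking along -z (the intrinsics and any distortion apply to the point x, -y, -z); pixel columns grow to the right and rows downward; lengths in m; the calibration is good to about 2 mm. The wrist camera is an equidistant fisheye: a pixel r from the principal point sees the ray r / f radians off the axis. A picture is of the moment at which its call begins: read the wrist's pose just before it. camera_params takes no time and is no camera call; for the wrist camera it gives the pose at the moment of the call.
- finish_job(): hands the job in; it is judged then, once.
The state is a dict: "t": time; "joint_pos": joint angles; "joint_velocities": joint speeds; "joint_torque": joint torques, N m; "position": TCP position; "orientation": TCP orientation; "contact_force": force on the tool from outside, world axes, zero at the start; "moment": the same for the moment, N m; "opening": opening from 0.0 (shut) to 1.0 (fully open); "grip_force": force on a finger pad.
Only numpy, scipy, OpenCV 4.12 (cv2) and the standard library are available. Lean on these libraries where they do the work, as an engineer would, in place of code of your own. Each camera call takes 0.05 s, during which the arm holds its last target. There are 200 camera calls.

## Working session

There is one attempt and no reset: what is moved stays moved. The work goes in short steps, Python scripts to look and compute and a tool call to move; the robot and the scene stay as the last step left them, time stands still between calls to the robot, and variables do not carry over. Pictures are saved under pics/ and viewed, at most 14 in all, crops included, and the job is handed in when it is done.

Besides the shell and the picture viewer there is one more tool, called after "Request:" as name([rows], argument=value, ...), one row to a line, values as JSON. apply_moves: Moves the arm, as the interface text tells. Its arguments: {"type":"object","properties":{"steps":{"type":"array","items":{"type":"object","properties":{"xyz":{"type":"array","items":{"type":"number"}},"twist":{"type":"array","items":{"type":"number"}},"gripper":{"type":"number"}}}}},"required":["steps"]}

```bash
ls; mkdir -p pics
python3 - <<'E'
from cell import *
import cv2
s=get_state();print(s)
for n in("top","scene"):
    cv2.imwrite(f"pics/{n}0.png",camera(n)[:,:,::-1]);p=camera_params(n);print(n,p)
print(camera_params("wrist"))
E
```

```text
pics
{'t': 0.0, 'joint_pos': array([ 1.11040253e+00,  3.00447938e-01,  1.52160047e+00,  2.27366445e-05,
        1.32068260e+00, -6.66269781e-02]), 'joint_velocities': array([ 2.03536437e-04, -2.72390483e-04, -4.88344951e-07,  5.14066350e-04,
       -1.51309277e-03,  1.55245462e-03]), 'joint_torque': array([-2.13575629e-03, -5.31803477e+01, -3.52739561e+01,  7.07559334e-02,
        2.43383349e-02, -8.02764430e-05]), 'position': array([0.21101552, 0.50786669, 0.4040907 ]), 'orientation': array([-6.14485647e-01, -3.08058636e+00,  1.71721386e-03]), 'contact_force': array([ 0.93441754,  0.79242497, -0.0312598 ]), 'moment': array([-0.03940886,  0.01539746, -0.04353895]), 'grip_force': 0.0, 'opening': 1.00109799742621}
top {'mtx': array([[477.58655472,   0.        , 275.31995971],
       [  0.        , 477.58655472, 215.44032501],
       [  0.        ,   0.        ,   1.        ]]), 'camera_from_world': array([[ 2.15013313e-03, -9.99902111e-01, -1.38255180e-02,
         7.26009451e-02],
       [ 9.94828821e-01,  7.34922941e-04,  1.01563168e-01,
        -5.47493487e-01],
       [-1.01543065e
[... 317 characters left out ...]
]), 'camera_from_world': array([[-0.7859793 ,  0.61825158, -0.00123024,  0.38215232],
       [-0.49405148, -0.62688573,  0.60243458,  0.2636856 ],
       [ 0.37168491,  0.47410891,  0.79816732, -1.11140718],
       [ 0.        ,  0.        ,  0.        ,  1.        ]])}
{'mtx': array([[325.1922621 ,   0.        , 281.84365088],
       [  0.        , 325.1922621 , 210.46222974],
       [  0.        ,   0.        ,   1.        ]]), 'camera_from_world': array([[ 0.38468993,  0.92304528, -0.00103639, -0.54902889],
       [-0.88897799,  0.3701893 , -0.26958859,  0.02750343],
       [-0.24845881,  0.10462934,  0.96297504, -0.39130923],
       [ 0.        ,  0.        ,  0.        ,  1.        ]])}
```

View pics/top0.png

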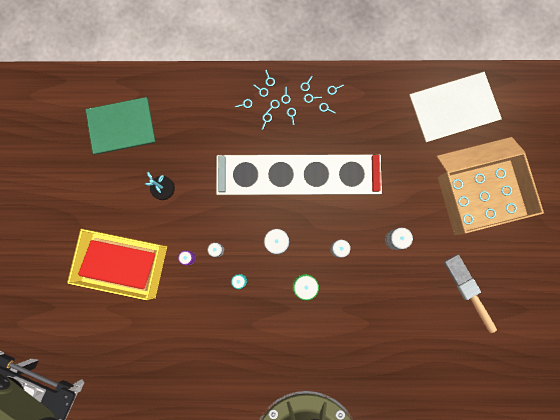

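View pics/scene0.png

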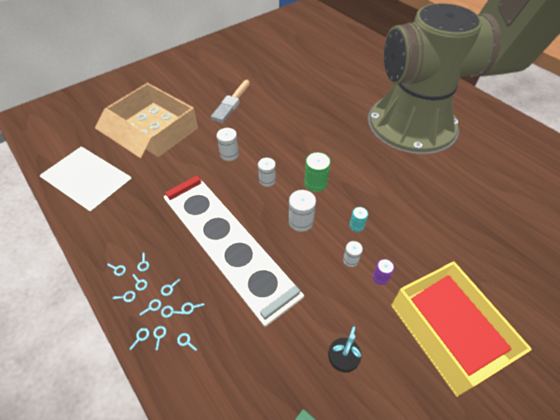

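The top view shows the steel flasks: F1 at (215,250), F4 at (276,241), F2 at (341,248) and F3 at (401,238). The marks run along row 174 from column 245 to 352. The red block is at (377,174), the -y end. The tree is at (160,187), and the purple, turquoise and green look-alikes are at (185,258), (239,282) and (306,287).

```bash
cat > h.py <<'E'
import numpy as np, cv2
from cell import *
def ray(n,uv,z,P=None):
    P=P or camera_params(n);K=P["mtx"];M=P["camera_from_world"]
    x=(uv[0]-K[0,2])/K[0,0];y=(uv[1]-K[1,2])/K[1,1]
    if n=="wrist":
        r=np.hypot(x,y);d=np.array([x/r*np.sin(r),-y/r*np.sin(r),-np.cos(r)])
    else: d=np.array([x,-y,-1.])
    R=M[:3,:3];c=-R.T@M[:3,3];d=R.T@d
    return c+d*(z-c[2])/d[2]
def blobs(mask,amin):
    n,l,s,c=cv2.connectedComponentsWithStats(mask.astype(np.uint8))
    return [(c[i],s[i,4],s[i,2:4]) for i in range(1,n) if s[i,4]>amin]
E
python3 - <<'E'
from h import *
im=cv2.imread("pics/top0.png");g=im.astype(int)
w=(g.min(2)>195)
w[:200]=0; w[320:]=0
w=cv2.morphologyEx(w.astype(np.uint8),cv2.MORPH_CLOSE,np.ones((5,5)))
H={(215,250):.05,(276,241):.08,(341,248):.06,(401,238):.07,(306,287):.08,(239,282):.05,(185,258):.05}
for c,a,s in blobs(w,60):
    k=min(H,key=lambda q:np.hypot(*(np.array(q)-c)));print(k,c.round(1),a,s,ray("top",c,H[k]).round(4))
d=(g.max(2)<95);d[:150]=0;d[200:]=0
for c,a,s in blobs(d[:, :],250):
    print("dark",c.round(1),a,s,ray("top",c,.012).round(4))
print(tcp_to_tips)
E
```

```text
(276, 241) [276.3 240.9] 462 [24 25] [0.483  0.0702 0.08  ]
(401, 238) [401.7 237.8] 336 [21 21] [ 0.4911 -0.221   0.07  ]
(341, 248) [341.2 248.1] 229 [17 17] [ 0.4674 -0.0817  0.06  ]
(215, 250) [214.5 249.3] 144 [14 13] [0.4644 0.2173 0.05  ]
(185, 258) [184.6 257.4] 111 [12 12] [0.4452 0.288  0.05  ]
(239, 282) [237.9 281.4] 109 [11 12] [0.3889 0.1608 0.05  ]
(306, 287) [305.9 287.3] 408 [23 23] [0.3772 0.0025 0.08  ]
(401, 238) [470.2 288.5] 239 [20 21] [ 0.3749 -0.3747  0.07  ]
dark [100.  162.7] 961 [176  12] [0.6815 0.5132 0.012 ]
dark [162.8 188.3] 404 [25 24] [0.6168 0.3537 0.012 ]
0.1992
```

Run:
```python
from h import *
g=cv2.imread("pics/top0.png").astype(int)
print(g[174,245],g[174,316])
d=(g.max(2)<150)&(np.ptp(g,axis=2)<25);d[:155]=0;d[193:]=0;d[:,:225]=0;d[:,372:]=0
for c,a,s in blobs(d,250): print("mark",c.round(1),a,s,ray("top",c,.012).round(4))
from scipy.spatial.transform import Rotation as R
s=get_state();print(R.from_rotvec(s["orientation"]).as_matrix().round(3))
```

```text
[95 95 97] [101 103 106]
mark [245.1 174.1] 487 [25 25] [0.6524 0.1492 0.012 ]
mark [280.4 173.9] 481 [25 25] [0.6529 0.0612 0.012 ]
mark [315.9 173.9] 487 [25 25] [ 0.6529 -0.0269  0.012 ]
mark [351.3 173.7] 485 [25 25] [ 0.6534 -0.1148  0.012 ]
[[-0.923  0.384 -0.   ]
 [ 0.384  0.923 -0.001]
 [ 0.    -0.001 -1.   ]]
```

Request:
apply_moves([
  {"twist":[0,0,0.147]},
  {"twist":[0,0,0.147]},
  {"twist":[0,0,0.147]},
  {"twist":[0,0,0.147]},
  {"twist":[0,0,0.147]},
  {"twist":[0,0,0.147]},
  {"twist":[0,0,0.147]},
  {"twist":[0,0,0.147]},
  {"xyz":[-3,2.5,0]},
  {"xyz":[-3,2.5,0]},
  {"xyz":[-3,2.5,0]},
  {"xyz":[0,0,0]},
])

```text
invalid input
```

Request:
apply_moves([
  {"xyz":[0,0,0],"twist":[0,0,0.147],"gripper":-1},
  {"xyz":[0,0,0],"twist":[0,0,0.147],"gripper":-1},
  {"xyz":[0,0,0],"twist":[0,0,0.147],"gripper":-1},
  {"xyz":[0,0,0],"twist":[0,0,0.147],"gripper":-1},
  {"xyz":[0,0,0],"twist":[0,0,0.147],"gripper":-1},
  {"xyz":[0,0,0],"twist":[0,0,0.147],"gripper":-1},
  {"xyz":[0,0,0],"twist":[0,0,0.147],"gripper":-1},
  {"xyz":[0,0,0],"twist":[0,0,0.147],"gripper":-1},
  {"xyz":[-3,2.5,0],"twist":[0,0,0],"gripper":-1},
  {"xyz":[-3,2.5,0],"twist":[0,0,0],"gripper":-1},
  {"xyz":[-3,2.5,0],"twist":[0,0,0],"gripper":-1},
  {"xyz":[0,0,0],"twist":[0,0,0],"gripper":-1},
])

```text
t: 1.3
position: [0.2881, 0.4156, 0.4045]
orientation: [2.224, 2.218, -0.001]
contact_force: [0.3, 1.3, -1.2]
opening: 1.002
grip_force: 0.0
```

Request:
apply_moves([
  {"xyz":[-3.3,2.9,0],"twist":[0,0,0],"gripper":-1},
  {"xyz":[-3.3,2.9,0],"twist":[0,0,0],"gripper":-1},
  {"xyz":[-3.3,2.9,0],"twist":[0,0,0],"gripper":-1},
  {"xyz":[-3.3,2.9,0],"twist":[0,0,0],"gripper":-1},
  {"xyz":[-3.3,2.9,0],"twist":[0,0,0],"gripper":-1},
  {"xyz":[-3.4,3.1,0],"twist":[0,0,0],"gripper":-1},
  {"xyz":[0,0,4],"twist":[0,0,0],"gripper":-1},
  {"xyz":[0,0,4],"twist":[0,0,0],"gripper":-1},
  {"xyz":[0,0,3.5],"twist":[0,0,0],"gripper":-1},
  {"xyz":[0,0,0],"twist":[0,0,0],"gripper":-1},
  {"xyz":[0,0,0],"twist":[0,0,0],"gripper":-1},
])

```text
t: 2.4
position: [0.4625, 0.2196, 0.2904]
orientation: [-2.22, -2.223, 0.0]
contact_force: [0.2, -0.3, 0.8]
opening: 1.0
grip_force: 0.0
```

Run:
```python
from h import *
P=camera_params("wrist");im=camera("wrist")[:,:,::-1];cv2.imwrite("pics/w1.png",im)
print(get_state()["position"])
g=im.astype(int);w=cv2.morphologyEx((g.min(2)>195).astype(np.uint8),cv2.MORPH_CLOSE,np.ones((9,9)))
for c,a,s in blobs(w,200): print(c.round(1),a,s,ray("wrist",c,.05,P).round(4))
```

```text
[0.46266552 0.21963371 0.2913279 ]
[257.5 136. ] 1412 [42 43] [0.4459 0.2881 0.05  ]
[285.7 233.5] 1552 [46 44] [0.465  0.2189 0.05  ]
[469.9 247.8] 4757 [ 97 102] [0.6178 0.2041 0.05  ]
[198.1 302.6] 428 [24 28] [0.3948 0.159  0.05  ]
```

View pics/w1.png

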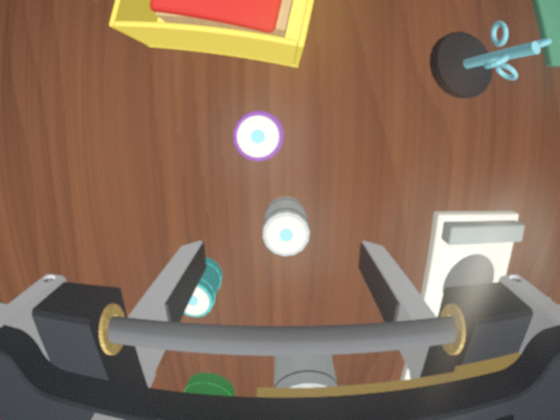

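The wrist view shows F1's top at (286,233), centred between the fingers. It maps to (0.465, 0.219), which agrees with the top camera to 2 mm. I'll descend, grip and lift.

Request:
apply_moves([
  {"xyz":[0,0.2,3],"twist":[0,0,0],"gripper":-1},
  {"xyz":[-0.1,0,3],"twist":[0,0,0],"gripper":-1},
  {"xyz":[0,0,2.1],"twist":[0,0,0],"gripper":-1},
  {"xyz":[0,0,0],"twist":[0,0,0],"gripper":1},
  {"xyz":[0,0,0],"twist":[0,0,0],"gripper":1},
  {"xyz":[0,0,0],"twist":[0,0,0],"gripper":1},
  {"xyz":[0,0,0],"twist":[0,0,0],"gripper":1},
  {"xyz":[0,0,0],"twist":[0,0,0],"gripper":1},
  {"xyz":[0,0,0],"twist":[0,0,0],"gripper":1},
  {"xyz":[0,0,0],"twist":[0,0,0],"gripper":1},
  {"xyz":[0,0,0],"twist":[0,0,0],"gripper":1},
])

```text
t: 3.55
position: [0.4644, 0.2182, 0.2087]
orientation: [2.22, 2.222, 0.0]
contact_force: [1.3, 0.0, 1.1]
opening: 0.355
grip_force: 29.1
```

Request:
apply_moves([
  {"xyz":[0,0,-3],"twist":[0,0,0],"gripper":1},
  {"xyz":[0,0,-3],"twist":[0,0,0],"gripper":1},
  {"xyz":[-0.9,2.4,0],"twist":[0,0,0],"gripper":1},
  {"xyz":[-0.9,2.4,0],"twist":[0,0,0],"gripper":1},
  {"xyz":[-0.9,2.4,0],"twist":[0,0,0],"gripper":1},
  {"xyz":[-0.9,2.4,0],"twist":[0,0,0],"gripper":1},
  {"xyz":[-0.9,2.4,0],"twist":[0,0,0],"gripper":1},
  {"xyz":[-0.9,2.4,0],"twist":[0,0,0],"gripper":1},
  {"xyz":[-0.8,2.4,0],"twist":[0,0,0],"gripper":1},
  {"xyz":[-0.6,2.0,0],"twist":[0,0,0],"gripper":1},
  {"xyz":[0,0,0],"twist":[0,0,0],"gripper":1},
  {"xyz":[0,0,0],"twist":[0,0,0],"gripper":1},
])

```text
t: 4.75
position: [0.6521, 0.1503, 0.2679]
orientation: [-2.22, -2.222, 0.002]
contact_force: [-0.7, -0.3, -1.5]
opening: 0.359
grip_force: 30.0
```

Request:
apply_moves([
  {"xyz":[0,0,2],"twist":[0,0,0],"gripper":1},
  {"xyz":[0,0,1.5],"twist":[0,0,0],"gripper":1},
  {"xyz":[0,0,0.8],"twist":[0,0,0],"gripper":1},
  {"xyz":[0,0,0.3],"twist":[0,0,0],"gripper":1},
  {"xyz":[0,0,0],"twist":[0,0,0],"gripper":1},
  {"xyz":[0,0,0],"twist":[0,0,0],"gripper":-1},
  {"xyz":[0,0,0],"twist":[0,0,0],"gripper":-1},
  {"xyz":[0,0,0],"twist":[0,0,0],"gripper":-1},
  {"xyz":[0,0,0],"twist":[0,0,0],"gripper":-1},
  {"xyz":[0,0,0],"twist":[0,0,0],"gripper":-1},
])

```text
t: 5.75
position: [0.6524, 0.1503, 0.2228]
orientation: [2.22, 2.222, 0.0]
contact_force: [0.4, 0.0, 1.1]
opening: 0.748
grip_force: 0.0
```

Request:
apply_moves([
  {"xyz":[0,0,-3],"twist":[0,0,0],"gripper":-1},
  {"xyz":[0,0,-3.5],"twist":[0,0,0],"gripper":-1},
  {"xyz":[0,0,-3.5],"twist":[0,0,0],"gripper":-1},
  {"xyz":[-1.6,-3.4,0],"twist":[0,0,0],"gripper":-1},
  {"xyz":[-1.6,-3.4,0],"twist":[0,0,0],"gripper":-1},
  {"xyz":[-1.6,-3.4,0],"twist":[0,0,0],"gripper":-1},
  {"xyz":[-1.6,-3.4,0],"twist":[0,0,0],"gripper":-1},
  {"xyz":[-1.5,-3.3,0],"twist":[0,0,0],"gripper":-1},
  {"xyz":[0,0,0],"twist":[0,0,0],"gripper":-1},
  {"xyz":[0,0,0],"twist":[0,0,0],"gripper":-1},
])

```text
t: 6.75
position: [0.4835, 0.071, 0.3233]
orientation: [2.22, 2.221, 0.002]
contact_force: [1.2, 0.1, -0.0]
opening: 0.998
grip_force: 0.0
```

Run:
```python
from h import *
P=camera_params("wrist");im=camera("wrist")[:,:,::-1];cv2.imwrite("pics/w2.png",im)
print(get_state()["position"])
g=im.astype(int);w=cv2.morphologyEx((g.min(2)>195).astype(np.uint8),cv2.MORPH_CLOSE,np.ones((9,9)))
for c,a,s in blobs(w,200): print(c.round(1),a,s,ray("wrist",c,.08,P).round(4),ray("wrist",c,.062,P).round(4))
```

```text
[0.48398282 0.07124463 0.32317665]
[421.9 103.7] 1111 [31 72] [0.5842 0.1662 0.08  ] [0.5924 0.1676 0.062 ]
[450.2 199.4] 7071 [ 93 198] [0.6143 0.0955 0.08  ] [0.6249 0.0912 0.062 ]
[164.5 110.7] 692 [30 33] [0.4011 0.1598 0.08  ] [0.3944 0.1606 0.062 ]
[282.1 230.5] 3512 [71 66] [0.4839 0.0717 0.08  ] [0.4839 0.0654 0.062 ]
[390.6 368.1] 492 [29 30] [ 0.5875 -0.0697  0.08  ] [ 0.5959 -0.0874  0.062 ]
[266.9 368.5] 538 [32 22] [ 0.47   -0.0623  0.08  ] [ 0.4689 -0.0794  0.062 ]
```

View pics/w2.png

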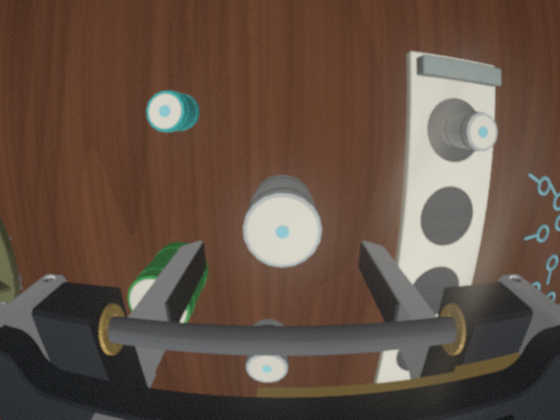

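F4's top is at (282,230), centred between the fingers. F1 stands on the end mark at (480,131). I'll descend and grip.

Request:
apply_moves([
  {"xyz":[0,0,3.5],"twist":[0,0,0],"gripper":-1},
  {"xyz":[0,0,3.5],"twist":[0,0,0],"gripper":-1},
  {"xyz":[0,0,3.1],"twist":[0,0,0],"gripper":-1},
  {"xyz":[0,0,0],"twist":[0,0,0],"gripper":1},
  {"xyz":[0,0,0],"twist":[0,0,0],"gripper":1},
  {"xyz":[0,0,0],"twist":[0,0,0],"gripper":1},
  {"xyz":[0,0,0],"twist":[0,0,0],"gripper":1},
  {"xyz":[0,0,0],"twist":[0,0,0],"gripper":1},
  {"xyz":[0,0,0],"twist":[0,0,0],"gripper":1},
])

```text
t: 7.7
position: [0.4837, 0.0712, 0.2227]
orientation: [2.22, 2.222, 0.002]
contact_force: [-1.3, 0.7, 8.3]
opening: 0.618
grip_force: 30.0
```

Request:
apply_moves([
  {"xyz":[0,0,-2],"twist":[0,0,0],"gripper":1},
  {"xyz":[0,0,-4],"twist":[0,0,0],"gripper":1},
  {"xyz":[-1.5,2,0],"twist":[0,0,0],"gripper":1},
  {"xyz":[-2.2,2.5,0],"twist":[0,0,0],"gripper":1},
  {"xyz":[-2.2,2.5,0],"twist":[0,0,0],"gripper":1},
  {"xyz":[-2.5,2.5,0],"twist":[0,0,0],"gripper":1},
  {"xyz":[-2.5,2.5,0],"twist":[0,0,0],"gripper":1},
  {"xyz":[-2.5,2,0],"twist":[0,0,0],"gripper":1},
  {"xyz":[-2.5,1.5,0],"twist":[0,0,0],"gripper":1},
  {"xyz":[-2.6,1.5,0],"twist":[0,0,0],"gripper":1},
  {"xyz":[0,0,0],"twist":[0,0,0],"gripper":1},
  {"xyz":[0,0,0],"twist":[0,0,0],"gripper":1},
])

```text
t: 8.9
position: [0.6535, -0.1139, 0.2811]
orientation: [-2.22, -2.221, 0.001]
contact_force: [-1.0, 1.5, -3.3]
opening: 0.614
grip_force: 30.0
```

Request:
apply_moves([
  {"xyz":[0,0,2],"twist":[0,0,0],"gripper":1},
  {"xyz":[0,0,1.5],"twist":[0,0,0],"gripper":1},
  {"xyz":[0,0,0.7],"twist":[0,0,0],"gripper":1},
  {"xyz":[0,0,0.4],"twist":[0,0,0],"gripper":1},
  {"xyz":[0,0,0],"twist":[0,0,0],"gripper":1},
  {"xyz":[0,0,0],"twist":[0,0,0],"gripper":-1},
  {"xyz":[0,0,0],"twist":[0,0,0],"gripper":-1},
  {"xyz":[0,0,0],"twist":[0,0,0],"gripper":-1},
  {"xyz":[0,0,0],"twist":[0,0,0],"gripper":-1},
  {"xyz":[0,0,-2],"twist":[0,0,0],"gripper":-1},
  {"xyz":[0,0,-4.5],"twist":[0,0,0],"gripper":-1},
  {"xyz":[0,0,-4],"twist":[0,0,0],"gripper":-1},
])

```text
t: 10.1
position: [0.6536, -0.1136, 0.3422]
orientation: [-2.22, -2.222, 0.0]
contact_force: [0.3, -1.4, 0.2]
opening: 1.002
grip_force: 0.0
```

Request:
apply_moves([
  {"xyz":[-2.1,-3.2,0],"twist":[0,0,0],"gripper":-1},
  {"xyz":[-2.1,-3.2,0],"twist":[0,0,0],"gripper":-1},
  {"xyz":[-2.1,-3.2,0],"twist":[0,0,0],"gripper":-1},
  {"xyz":[-2.1,-3.3,0],"twist":[0,0,0],"gripper":-1},
  {"xyz":[-2.2,-3.3,2],"twist":[0,0,0],"gripper":-1},
  {"xyz":[0,0,0],"twist":[0,0,0],"gripper":-1},
  {"xyz":[0,0,0],"twist":[0,0,0],"gripper":-1},
])

```text
t: 10.8
position: [0.4916, -0.2202, 0.3211]
orientation: [2.222, 2.221, 0.0]
contact_force: [0.6, -0.5, 0.7]
opening: 1.002
grip_force: 0.0
```

Run:
```python
from h import *
P=camera_params("wrist");im=camera("wrist")[:,:,::-1];cv2.imwrite("pics/w3.png",im)
print(get_state()["position"])
g=im.astype(int);w=cv2.morphologyEx((g.min(2)>195).astype(np.uint8),cv2.MORPH_CLOSE,np.ones((9,9)))
for c,a,s in blobs(w,400): print(c.round(1),a,s,ray("wrist",c,.07,P).round(4),ray("wrist",c,.092,P).round(4))
```

```text
[ 0.49223132 -0.21978922  0.32132398]
[449.3  87.6] 7156 [118 169] [ 0.6194 -0.1097  0.07  ] [ 0.6072 -0.1128  0.092 ]
[250.3  42.1] 1532 [48 45] [ 0.4696 -0.0842  0.07  ] [ 0.4717 -0.0897  0.092 ]
[282.5 227.9] 2376 [58 55] [ 0.492  -0.2203  0.07  ] [ 0.492  -0.2129  0.092 ]
```

View pics/w3.png

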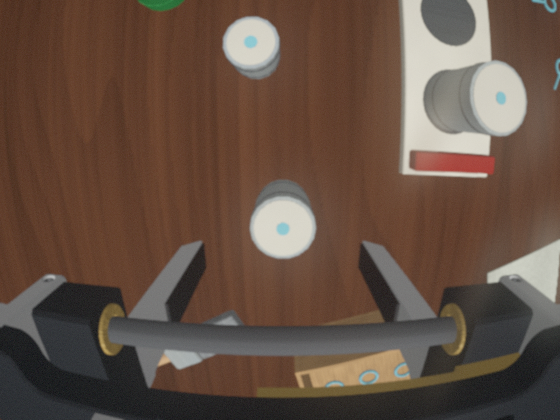

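F3's top is at (282,228), centred between the fingers. F4 stands on its mark at (490,98), beside the red block.

Request:
apply_moves([
  {"xyz":[0,0,3.5],"twist":[0,0,0],"gripper":-1},
  {"xyz":[0,0,3.5],"twist":[0,0,0],"gripper":-1},
  {"xyz":[0,0,3.3],"twist":[0,0,0],"gripper":-1},
  {"xyz":[0,0,0],"twist":[0,0,0],"gripper":1},
  {"xyz":[0,0,0],"twist":[0,0,0],"gripper":1},
  {"xyz":[0,0,0],"twist":[0,0,0],"gripper":1},
  {"xyz":[0,0,0],"twist":[0,0,0],"gripper":1},
  {"xyz":[0,0,0],"twist":[0,0,0],"gripper":1},
  {"xyz":[0,0,0],"twist":[0,0,0],"gripper":1},
  {"xyz":[0,0,0],"twist":[0,0,0],"gripper":1},
  {"xyz":[0,0,-2],"twist":[0,0,0],"gripper":1},
])

```text
t: 11.95
position: [0.4912, -0.2196, 0.236]
orientation: [-2.218, -2.22, 0.002]
contact_force: [0.7, 0.7, -1.8]
opening: 0.529
grip_force: 30.0
```

Request:
apply_moves([
  {"xyz":[0,0,-5],"twist":[0,0,0],"gripper":1},
  {"xyz":[0,0,-5],"twist":[0,0,0],"gripper":1},
  {"xyz":[2.2,1.8,0],"twist":[0,0,0],"gripper":1},
  {"xyz":[2.5,2,0],"twist":[0,0,0],"gripper":1},
  {"xyz":[2.5,2,0],"twist":[0,0,0],"gripper":1},
  {"xyz":[2.5,2,0],"twist":[0,0,0],"gripper":1},
  {"xyz":[2.5,2,0],"twist":[0,0,0],"gripper":1},
  {"xyz":[2.5,2.2,0],"twist":[0,0,0],"gripper":1},
  {"xyz":[2.5,2.2,0],"twist":[0,0,0],"gripper":1},
  {"xyz":[2.2,1.9,0],"twist":[0,0,0],"gripper":1},
  {"xyz":[0,0,0],"twist":[0,0,0],"gripper":1},
  {"xyz":[0,0,0],"twist":[0,0,0],"gripper":1},
])

```text
t: 13.15
position: [0.6525, -0.0254, 0.3369]
orientation: [-2.219, -2.223, 0.002]
contact_force: [0.1, 0.4, -2.5]
opening: 0.532
grip_force: 30.0
```

Request:
apply_moves([
  {"xyz":[0,0,4],"twist":[0,0,0],"gripper":1},
  {"xyz":[0,0,4],"twist":[0,0,0],"gripper":1},
  {"xyz":[0,0,1.5],"twist":[0,0,0],"gripper":1},
  {"xyz":[0,0,0.7],"twist":[0,0,0],"gripper":1},
  {"xyz":[0,0,0.3],"twist":[0,0,0],"gripper":1},
  {"xyz":[0,0,0],"twist":[0,0,0],"gripper":1},
])

```text
t: 13.75
position: [0.6528, -0.0259, 0.2341]
orientation: [2.22, 2.221, 0.002]
contact_force: [-0.1, -0.5, -1.6]
opening: 0.527
grip_force: 30.0
```

Request:
apply_moves([
  {"xyz":[0,0,0],"twist":[0,0,0],"gripper":-1},
  {"xyz":[0,0,0],"twist":[0,0,0],"gripper":-1},
  {"xyz":[0,0,0],"twist":[0,0,0],"gripper":-1},
  {"xyz":[0,0,0],"twist":[0,0,0],"gripper":-1},
  {"xyz":[0,0,-2],"twist":[0,0,0],"gripper":-1},
  {"xyz":[0,0,-4.5],"twist":[0,0,0],"gripper":-1},
  {"xyz":[0,0,-4],"twist":[0,0,0],"gripper":-1},
  {"xyz":[-1.4,-4.5,0],"twist":[0,0,0],"gripper":-1},
  {"xyz":[-1.4,-4.5,0],"twist":[0,0,0],"gripper":-1},
  {"xyz":[-1.4,-4.5,0],"twist":[0,0,0],"gripper":-1},
  {"xyz":[-1.4,-4.9,1],"twist":[0,0,0],"gripper":-1},
  {"xyz":[0,0,0],"twist":[0,0,0],"gripper":-1},
])

```text
t: 14.95
position: [0.4659, -0.0819, 0.3264]
orientation: [-2.219, -2.218, 0.004]
contact_force: [0.4, -0.2, 0.8]
opening: 0.999
grip_force: 0.0
```

Run:
```python
from h import *
P=camera_params("wrist");im=camera("wrist")[:,:,::-1];cv2.imwrite("pics/w4.png",im)
print(get_state()["position"])
g=im.astype(int);w=cv2.morphologyEx((g.min(2)>195).astype(np.uint8),cv2.MORPH_CLOSE,np.ones((9,9)))
for c,a,s in blobs(w,400): print(c.round(1),a,s,ray("wrist",c,.06,P).round(4),ray("wrist",c,.082,P).round(4))
```

```text
[ 0.46858621 -0.08173258  0.32798633]
[457.4 163.6] 7308 [ 93 260] [ 0.6118 -0.0316  0.06  ] [ 0.5987 -0.0292  0.082 ]
[162.8 117.1] 3250 [63 69] [0.3716 0.0033 0.06  ] [0.38   0.0027 0.082 ]
[287. 221.] 1313 [43 42] [ 0.4686 -0.0811  0.06  ] [ 0.4683 -0.0742  0.082 ]
```

View pics/w4.png

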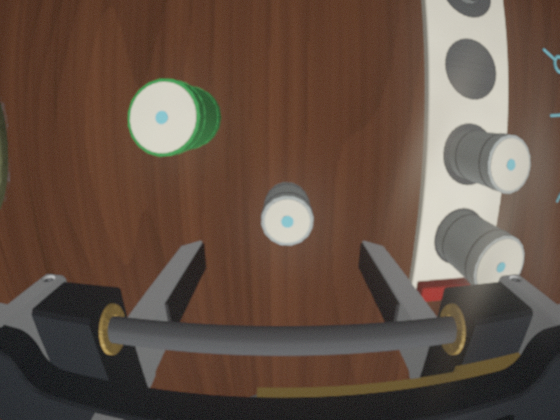

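F2's top is at (287,221), centred between the fingers. F3 and F4 stand upright on their marks.

Request:
apply_moves([
  {"xyz":[0,0,4],"twist":[0,0,0],"gripper":-1},
  {"xyz":[0,0,4],"twist":[0,0,0],"gripper":-1},
  {"xyz":[0,0,3.5],"twist":[0,0,0],"gripper":-1},
  {"xyz":[0,0,0],"twist":[0,0,0],"gripper":1},
  {"xyz":[0,0,0],"twist":[0,0,0],"gripper":1},
  {"xyz":[0,0,0],"twist":[0,0,0],"gripper":1},
  {"xyz":[0,0,0],"twist":[0,0,0],"gripper":1},
  {"xyz":[0,0,0],"twist":[0,0,0],"gripper":1},
  {"xyz":[0,0,0],"twist":[0,0,0],"gripper":1},
  {"xyz":[0,0,0],"twist":[0,0,0],"gripper":1},
  {"xyz":[0,0,0],"twist":[0,0,0],"gripper":1},
])

```text
t: 16.1
position: [0.4705, -0.0813, 0.2134]
orientation: [2.22, 2.222, 0.0]
contact_force: [-2.3, 0.6, 5.5]
opening: 0.439
grip_force: 30.0
```

Request:
apply_moves([
  {"xyz":[0,0,-3],"twist":[0,0,0],"gripper":1},
  {"xyz":[0,0,-4],"twist":[0,0,0],"gripper":1},
  {"xyz":[0,0,-4],"twist":[0,0,0],"gripper":1},
  {"xyz":[2,2,0],"twist":[0,0,0],"gripper":1},
  {"xyz":[2,2.5,0],"twist":[0,0,0],"gripper":1},
  {"xyz":[2.1,2.5,0],"twist":[0,0,0],"gripper":1},
  {"xyz":[2.1,2.5,0],"twist":[0,0,0],"gripper":1},
  {"xyz":[2.1,2.5,0],"twist":[0,0,0],"gripper":1},
  {"xyz":[2,2.5,0],"twist":[0,0,0],"gripper":1},
  {"xyz":[2,3.7,0],"twist":[0,0,0],"gripper":1},
  {"xyz":[0,0,0],"twist":[0,0,0],"gripper":1},
  {"xyz":[0,0,0],"twist":[0,0,0],"gripper":1},
])

```text
t: 17.3
position: [0.6524, 0.0622, 0.3217]
orientation: [-2.219, -2.222, 0.002]
contact_force: [0.3, -0.6, -2.7]
opening: 0.441
grip_force: 30.0
```

Place at TCP z of about 0.2265, so 9.6 cm down.

Request:
apply_moves([
  {"xyz":[0,0,4],"twist":[0,0,0],"gripper":1},
  {"xyz":[0,0,3],"twist":[0,0,0],"gripper":1},
  {"xyz":[0,0,1.5],"twist":[0,0,0],"gripper":1},
  {"xyz":[0,0,0.7],"twist":[0,0,0],"gripper":1},
  {"xyz":[0,0,0.4],"twist":[0,0,0],"gripper":1},
  {"xyz":[0,0,0],"twist":[0,0,0],"gripper":1},
  {"xyz":[0,0,0],"twist":[0,0,0],"gripper":1},
])

```text
t: 18.0
position: [0.6525, 0.0618, 0.2283]
orientation: [2.219, 2.222, 0.002]
contact_force: [0.5, 0.6, -1.4]
opening: 0.441
grip_force: 30.0
```

Request:
apply_moves([
  {"xyz":[0,0,0],"twist":[0,0,0],"gripper":-1},
  {"xyz":[0,0,0],"twist":[0,0,0],"gripper":-1},
  {"xyz":[0,0,0],"twist":[0,0,0],"gripper":-1},
  {"xyz":[0,0,0],"twist":[0,0,0],"gripper":-1},
  {"xyz":[0,0,-2],"twist":[0,0,0],"gripper":-1},
  {"xyz":[0,0,-4.5],"twist":[0,0,0],"gripper":-1},
  {"xyz":[0,0,-4.5],"twist":[0,0,0],"gripper":-1},
  {"xyz":[0,-4.5,0],"twist":[0,0,0],"gripper":-1},
  {"xyz":[0,-4.5,0],"twist":[0,0,0],"gripper":-1},
  {"xyz":[0,-4.5,0],"twist":[0,0,0],"gripper":-1},
  {"xyz":[0,-4.5,0],"twist":[0,0,0],"gripper":-1},
  {"xyz":[0,-4.5,0],"twist":[0,0,0],"gripper":-1},
])

```text
t: 19.2
position: [0.4254, 0.0616, 0.337]
orientation: [2.22, 2.222, 0.0]
contact_force: [0.9, 0.0, 1.2]
opening: 1.0
grip_force: 0.0
```

Request:
apply_moves([
  {"xyz":[0,-4,0],"twist":[0,0,0],"gripper":-1},
  {"xyz":[0,0,0],"twist":[0,0,0],"gripper":-1},
  {"xyz":[0,0,0],"twist":[0,0,0],"gripper":-1},
])

```text
t: 19.5
position: [0.3873, 0.0616, 0.3377]
orientation: [2.219, 2.222, 0.002]
contact_force: [0.2, -0.1, -0.6]
opening: 1.002
grip_force: 0.0
```

Run:
```python
from h import *
im=camera("top")[:,:,::-1];cv2.imwrite("pics/top1.png",im);b=cv2.cvtColor(im[100:250,130:400],cv2.COLOR_BGR2HSV).astype(int)
m=(b[...,0]>80)&(b[...,0]<115)&(b[...,1]>50)&(b[...,2]>120)
mk=[(.6524,.1492,.062),(.6529,.0612,.072),(.6529,-.0269,.082),(.6534,-.1148,.092)]
for c,a,s in blobs(m,2):
    c=c+[130,100]; r=[(ray("top",c,k[2])[:2]-k[:2]) for k in mk]; print(c.round(1),a,min(r,key=np.linalg.norm).round(4))
cv2.imwrite("pics/top1c.png",cv2.resize(im[130:270,120:400],None,fx=2.8,fy=2.8))
```

```text
[246.2 103.5] 41 [ 0.1638 -0.0053]
[269.4 112.3] 98 [0.1381 0.0262]
[284.4 101.7] 15 [ 0.164  -0.0096]
[308.  100.9] 13 [0.1623 0.0225]
[325. 108.] 43 [ 0.145  -0.0175]
[236.8 105.8] 5 [0.1581 0.0175]
[290.6 115.2] 36 [ 0.1307 -0.0245]
[293.1 109.2] 9 [ 0.1455 -0.0304]
[318.1 168.3] 9 [-0.0002 -0.0003]
[356.1 167.3] 9 [-0.0004  0.0005]
[243.  170.5] 8 [-0.0008  0.001 ]
[280.1 169.3] 9 [-0.0005  0.0005]
[153.7 183. ] 99 [-0.0308  0.214 ]
[160.4 178.2] 26 [-0.0193  0.1983]
```

View pics/top1c.png

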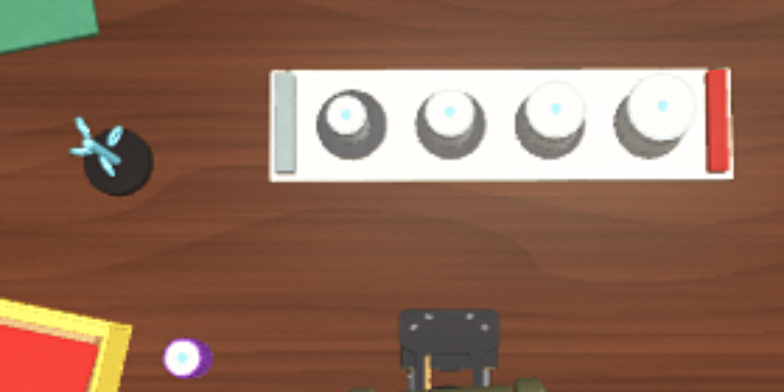

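The crop shows all four flasks upright on their marks, at crop columns 346, 450, 556 and 662, each within about 1.5 mm. The largest is next to the red block, and the tree at (118,160) hasn't moved. I'm handing it in.

```bash
python3 -c "from cell import *;print(finish_job())"
```

```text
the job is handed in; nothing more can be done
None
```

The job is handed in: all four flasks stand upright within about 1.5 mm of their marks, largest next to the red block and smallest at the far end, with the wax tree untouched (about 20 s of the 106 s used); the judge gave no result back.

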